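# Sift the small nuts out of the walnuts

## Robot

A 7-joint arm with a two-finger parallel gripper is mounted at the origin on the work surface. World frame = base frame: x ahead of the robot, y to its left, z up, the work surface at z = 0. Lengths are in mm, angles in rad, forces in N, time in s.
With the tool pointing down it reaches from about 400 to 850 mm from the base axis. Payload 4.4 kg.
Tool frame: the origin (TCP) lies on the centre line of the jaws, within the pads' length; the fingertips stand env.finger_overhang ahead of it and the grasp point (between the pads) lies 8 mm behind it (env.finger_overhang is the distance from the TCP to the fingertips, in mm); z points along the fingers, x is the direction in which the jaws open and shut, and the axes are right-handed (so a half turn about z gives the same grasp; the last joint's range is limited). The gripper opens to 94 mm and grips with 3 to 60 N. Pads are 16 mm wide; open, the fingers measure 119 mm over their backs; the gripper's body (75 mm by 177 mm) begins 78 mm behind the grasp point.
Start: joints at [-1.315, 0.628, 0.038, 1.517, -0.027, 0.996, -0.02], TCP at [205.554, 616.657, 216.478] pointing down, gripper open.
Joint ranges: [-3.06, 3.06], [-0.37, 2.12], [-1.25, 1.32], [0.18, 2.47], [-1.1, 4.24], [0.23, 1.98], [-2.94, 2.94]. Speed limits (rad/s): [2.57, 2.57, 3.14, 3.14, 3.14, 3.14, 3.14].

## Interface

Orientations are given as a 3x3 rotation matrix whose columns are the frame's x, y, z axes.
In Python, from station import state, optics, env gives the robot as it stands.
- The arm moves only by the tool play_rows, never from a script. Its argument "commands" is a list that holds one entry, the list of rows, each a list of 4 numbers: the shift along the tool's x, y, z scaled (see below), then the turn about the tool's z scaled (see below). In form: [[[x, y, z, spin], ...]]. A call has 1 to 5 rows; each row shifts and turns the pose as measured when the row begins, along the tool's axes as they then stand; what a row does not reach is not made up. The controller multiplies each number of a shift by 5 cm and each number of a turn by pi/2 rad. A row lasts 1/12 s, in which the tool goes at most 41.7 mm and 7.16 degrees, less where a joint would pass 70% of its speed; a pose out of reach is approached as far as the arm can. A call with a number of a shift or a turn outside -1 to 1 is refused whole. A call with a gripper value outside its range is refused whole. "claw" is the closure, from -1 (fully open) to 1 (shut), set as the call begins (left out, the last holds). The fingers move at their own pace and stop on an object; "grip_force" is the grip in N (left out, the last holds). Time passes only in rows, so rows that do not move let the fingers close. It gives the time, the measured TCP pose, the force and the opening at its end, in the units of the state.
- state(): the state, without advancing time (a new reading comes with each control period).
- optics.read_camera(name): name is "side" or "top"; returns a dict with "color" (480x640x3 uint8, red, green, blue), "depth" (480x640 float32, mm along the optical axis (not along the pixel's ray), 0 where there is no reading), "K" (3x3 intrinsics, pixels), "origin" and "orientation" of the camera in the world. Camera axes: x right, y down, z forward; pixel columns grow to the right and rows downward; lengths in mm; the calibration is good to about 2 mm. A picture is of the moment at which its call begins.
- env.hand_in(): hands the job in, once; it reports no verdict.
The state is a dict: "time": time; "q": joint angles; "qvel": joint speeds; "tau": joint torques, N m; "ee_pos": TCP position; "eef_rot": TCP orientation; "wrist_force": force on the tool from outside, world axes, zero at the start; "wrist_torque": the same for the moment, N m; "grip_width": finger opening in mm.
Only numpy, scipy, OpenCV 4.12 (cv2) and the standard library are available. Lean on these libraries where they do the work, as an engineer would, in place of code of your own. Each camera call takes 0.05 s, during which the arm holds its last target.

## Task

Lift the sieve of mixed nuts off the chopping board by its bridge handle, hold it level above the white tray and shake it side to side until all five small nuts have dropped through into the tray. Then stand the sieve back on the middle of the board with the three walnuts still in it. Do not tip the sieve, touch the nuts with the gripper or disturb the other things on the table.

Things in the scene. Friction and masses are not known exactly. Their poses are not given: they have to be found in the camera images.
- sieve: Open-topped stainless sieve with a wooden bridge handle, 156 (x) by 188 mm (y) and 130 mm high overall, about 0.4 kg. Origin: centre of its underside; z up. Its 3 mm walls reach from the underside up to 60 mm. Nuts stand still in it when it is carried smoothly; quick strokes of some 60 mm to and fro along its y, across the slots, at a mean 0.15 to 0.35 m/s (not 0.1) work the small ones off the bars. It starts on the board
- sieve_grid (a point): Centre of the sieve's bottom, on the top face of the bars, 18 mm above the underside. The bottom, 150 (x) by 182 mm (y), is three flat bars along x, 22 mm wide and 4 mm thick, at y = -51, 0 and 51 mm, and four open slots 29 mm wide between and beside them, at y = -76.5, -25.5, 25.5 and 76.5 mm
- sieve_grip (a point): Middle of the sieve's bridge handle, above the sieve's centre: a wooden bar along the sieve's x, 156 mm long, 14 mm wide (y), 20 mm tall, its middle 120 mm above the sieve's underside and free all round
- tray: White rectangular tray, fixed in place, 260 mm (x) by 320 mm (y), 50 mm high, walls 5 mm, with a flat rim 12 mm wide outside. Origin: centre of its underside; its y is its long side
- board: Wooden chopping board, fixed in place, 260 mm (x) by 300 mm (y), 20 mm thick. Origin: centre of its underside. Tray and board are side by side, either one on the left
- small0: Small nut in its shell, dark brown, 24 mm across and 23 mm high with a small flat (11 mm wide) at each end, 10 g; starts standing on its flat on a bar of the sieve. Origin at its centre
- small1: Small nut in its shell, dark brown, 24 mm across and 23 mm high with a small flat (11 mm wide) at each end, 10 g; starts standing on its flat on a bar of the sieve. Origin at its centre
- small2: Small nut in its shell, dark brown, 24 mm across and 23 mm high with a small flat (11 mm wide) at each end, 10 g; starts standing on its flat on a bar of the sieve. Origin at its centre
- small3: Small nut in its shell, dark brown, 24 mm across and 23 mm high with a small flat (11 mm wide) at each end, 10 g; starts standing on its flat on a bar of the sieve. Origin at its centre
- small4: Small nut in its shell, dark brown, 24 mm across and 23 mm high with a small flat (11 mm wide) at each end, 10 g; starts standing on its flat on a bar of the sieve. Origin at its centre
- large0: Walnut in its shell, a 38 mm ball with a thin seam, 18 g; too big for the slots, it sits sunk in one, its underside at least 10 mm above the sieve's underside. Origin at its centre
- large1: Walnut in its shell, a 38 mm ball with a thin seam, 18 g; too big for the slots, it sits sunk in one, its underside at least 10 mm above the sieve's underside. Origin at its centre
- large2: Walnut in its shell, a 38 mm ball with a thin seam, 18 g; too big for the slots, it sits sunk in one, its underside at least 10 mm above the sieve's underside. Origin at its centre
- spoon: Wooden spoon, 200 mm long, lying along x between tray and board, lower than 30 mm. A bystander; origin near its middle, on its underside
- bowl: Blue bowl, 120 mm across, 60 mm high, on the far side. A bystander; origin at the centre of its underside
- bottle: Brown glass bottle, 60 mm across, 170 mm high, on the far side. A bystander; origin at the centre of its underside
- jar: Glass jar, 70 mm across, 90 mm high, on the far side. A bystander; origin at the centre of its underside
- saltpot: Small white pot, 56 mm across, 45 mm high, between tray and board on the robot's side. A bystander; origin at the centre of its underside
Not all that is in view belongs to the job. There is more than one size of the sieve; the one meant has the size given above.

How it is judged (in metres and radians):
On the way, in this order (a step that is already met when the one before it is completed fails the run):
1. the sieve is held above the tray with at least one small nut still in it (horizontal distance between sieve and tray below 0.12 m and height (world z) of sieve above 0.05 m and contact force between the fingers and sieve above 0.5 N and ((x of small0 in the frame of sieve between -0.077 and 0.077 m and y of small0 in the frame of sieve between -0.093 and 0.093 m and z of small0 in the frame of sieve between 0.02 and 0.07 m) or (x of small1 in the frame of sieve between -0.077 and 0.077 m and y of small1 in the frame of sieve between -0.093 and 0.093 m and z of small1 in the frame of sieve between 0.02 and 0.07 m) or (x of small2 in the frame of sieve between -0.077 and 0.077 m and y of small2 in the frame of sieve between -0.093 and 0.093 m and z of small2 in the frame of sieve between 0.02 and 0.07 m) or (x of small3 in the frame of sieve between -0.077 and 0.077 m and y of small3 in the frame of sieve between -0.093 and 0.093 m and z of small3 in the frame of sieve between 0.02 and 0.07 m) or (x of small4 in the frame of sieve between -0.077 and 0.077 m and y of small4 in the frame of sieve between -0.093 and 0.093 m and z of small4 in the frame of sieve between 0.02 and 0.07 m))), for 0.1 s.
2. all five small nuts are in the tray and the three walnuts in the sieve, while the sieve is still held above the tray (horizontal distance between sieve and tray below 0.12 m and height (world z) of sieve above 0.05 m and contact force between the fingers and sieve above 0.5 N and x of small0 in the frame of tray between -0.13 and 0.13 m and y of small0 in the frame of tray between -0.16 and 0.16 m and z of small0 in the frame of tray between 0 and 0.05 m and x of small1 in the frame of tray between -0.13 and 0.13 m and y of small1 in the frame of tray between -0.16 and 0.16 m and z of small1 in the frame of tray between 0 and 0.05 m and x of small2 in the frame of tray between -0.13 and 0.13 m and y of small2 in the frame of tray between -0.16 and 0.16 m and z of small2 in the frame of tray between 0 and 0.05 m and x of small3 in the frame of tray between -0.13 and 0.13 m and y of small3 in the frame of tray between -0.16 and 0.16 m and z of small3 in the frame of tray between 0 and 0.05 m and x of small4 in the frame of tray between -0.13 and 0.13 m and y of small4 in the frame of tray between -0.16 and 0.16 m and z of small4 in the frame of tray between 0 and 0.05 m and x of large0 in the frame of sieve between -0.077 and 0.077 m and y of large0 in the frame of sieve between -0.093 and 0.093 m and z of large0 in the frame of sieve between 0.02 and 0.07 m and x of large1 in the frame of sieve between -0.077 and 0.077 m and y of large1 in the frame of sieve between -0.093 and 0.093 m and z of large1 in the frame of sieve between 0.02 and 0.07 m and x of large2 in the frame of sieve between -0.077 and 0.077 m and y of large2 in the frame of sieve between -0.093 and 0.093 m and z of large2 in the frame of sieve between 0.02 and 0.07 m), for 0.1 s.
At the end, for the whole second after the job is handed in: All five small nuts lie inside the tray (below its rim); the three walnuts are inside the sieve; the sieve stands flat (within 3.5 degrees), at rest and released, on the board, its centre within 60 mm of the board's centre (x of small0 in the frame of tray between -0.13 and 0.13 m and y of small0 in the frame of tray between -0.16 and 0.16 m and z of small0 in the frame of tray between 0 and 0.05 m and x of small1 in the frame of tray between -0.13 and 0.13 m and y of small1 in the frame of tray between -0.16 and 0.16 m and z of small1 in the frame of tray between 0 and 0.05 m and x of small2 in the frame of tray between -0.13 and 0.13 m and y of small2 in the frame of tray between -0.16 and 0.16 m and z of small2 in the frame of tray between 0 and 0.05 m and x of small3 in the frame of tray between -0.13 and 0.13 m and y of small3 in the frame of tray between -0.16 and 0.16 m and z of small3 in the frame of tray between 0 and 0.05 m and x of small4 in the frame of tray between -0.13 and 0.13 m and y of small4 in the frame of tray between -0.16 and 0.16 m and z of small4 in the frame of tray between 0 and 0.05 m and x of large0 in the frame of sieve between -0.077 and 0.077 m and y of large0 in the frame of sieve between -0.093 and 0.093 m and z of large0 in the frame of sieve between 0.02 and 0.07 m and x of large1 in the frame of sieve between -0.077 and 0.077 m and y of large1 in the frame of sieve between -0.093 and 0.093 m and z of large1 in the frame of sieve between 0.02 and 0.07 m and x of large2 in the frame of sieve between -0.077 and 0.077 m and y of large2 in the frame of sieve between -0.093 and 0.093 m and z of large2 in the frame of sieve between 0.02 and 0.07 m and horizontal distance between sieve and board below 0.06 m and z of sieve in the frame of board between 0.015 and 0.025 m and angle between sieve's own z axis and vertical below 0.06 rad and linear speed of sieve below 0.02 m/s and contact force between the fingers and sieve below 0.1 N); the robot touches nothing.
It fails at once if the sieve is tipped more than 17 degrees (angle between sieve's own z axis and vertical above 0.3 rad).
It fails at once if the fingers touch a nut (contact force between the fingers and small0 above 0.5 N or contact force between the fingers and small1 above 0.5 N or contact force between the fingers and small2 above 0.5 N or contact force between the fingers and small3 above 0.5 N or contact force between the fingers and small4 above 0.5 N or contact force between the fingers and large0 above 0.5 N or contact force between the fingers and large1 above 0.5 N or contact force between the fingers and large2 above 0.5 N).
It fails at once if a bystander is moved more than 30 mm (distance of any of spoon, bowl, bottle, jar, saltpot from where it was at the start of the episode above 0.03 m).
It also fails if it takes over 58 s, if anything falls off the work surface, if the arm or the gripper's body presses on something with over 40 N, if the wrist force passes 120 N, or if a joint passes its speed limit or range.

## Working session

There is one attempt and no reset: what is moved stays moved. The work goes in short steps, Python scripts to look and compute and a tool call to move; the robot and the scene stay as the last step left them, time stands still between calls to the robot, and variables do not carry over. Pictures are saved under pics/ and viewed, and the job is handed in when it is done.

Besides the shell and the picture viewer there is one more tool, called after "Call:" in YAML: its name, and indented under it one key for each argument. play_rows: Moves the arm, as the interface text tells. Shifts and turns lie within -1 to 1; 1 stands for 5 cm of shift or pi/2 rad of turn. Its arguments: {"type":"object","properties":{"commands":{"type":"array","items":{"type":"array","items":{"type":"array","items":{"type":"number","minimum":-1,"maximum":1}}}},"claw":{"type":"number"},"grip_force":{"type":"number"}},"required":["commands"]}

```bash
mkdir -p pics; ls; python3 - <<'E'
from station import state, optics, env
import cv2
print(state()); print(env.finger_overhang)
for n in("side","top"):
    r=optics.read_camera(n); cv2.imwrite(f"pics/{n}0.png",r["color"][:,:,::-1]); print(n,r["K"],r["origin"],r["orientation"])
E
```

```text
pics
{'time': 0.0, 'q': array([-1.31482535,  0.62931833,  0.03845459,  1.51832119, -0.02698828,
        0.99625412, -0.02003155]), 'qvel': array([-0.00078753,  0.00172789,  0.00011297,  0.0003881 , -0.00103103,
       -0.00066025,  0.0003662 ]), 'tau': array([-4.05233504e-04, -5.49708402e+01,  1.14353612e+00, -1.86624509e+01,
       -5.21962938e-02,  2.34811089e-02,  1.57724990e-04]), 'ee_pos': array([205.35039807, 616.07010838, 215.58729364]), 'eef_rot': array([[ 3.16279246e-01,  9.48665990e-01, -5.27527446e-04],
       [ 9.48664462e-01, -3.16279684e-01, -1.70281046e-03],
       [-1.78224458e-03,  3.81170674e-05, -9.99998411e-01]]), 'wrist_force': array([0.14658449, 0.31083711, 0.30331635]), 'wrist_torque': array([ 0.03439428,  0.01448661, -0.01661556]), 'grip_width': 94.05188794330122}
11.0
side [[500.61566919   0.         320.78523669]
 [  0.         500.61566919 244.44694321]
 [  0.           0.           1.        ]] [345.93072695 992.16024035 865.22707867] [[-0.98200058 -0.13440025  0.13270808]
 [-0.18758148  0.61178798 -0.76845862]
 [ 0.02209182 -0.77952039 -0.62598715]]
top [[579.4431256    0.         320.25947867]
 [  0.         579.4431256  240.05341567]
 [  0.           0.           1.        ]] [ 407.61217681   61.81325228 1508.66848814] [[-0.02718345 -0.99590912  0.08617469]
 [-0.99962403  0.0273913   0.00123028]
 [-0.00358568 -0.08610885 -0.99627928]]
```

View pics/side0.png

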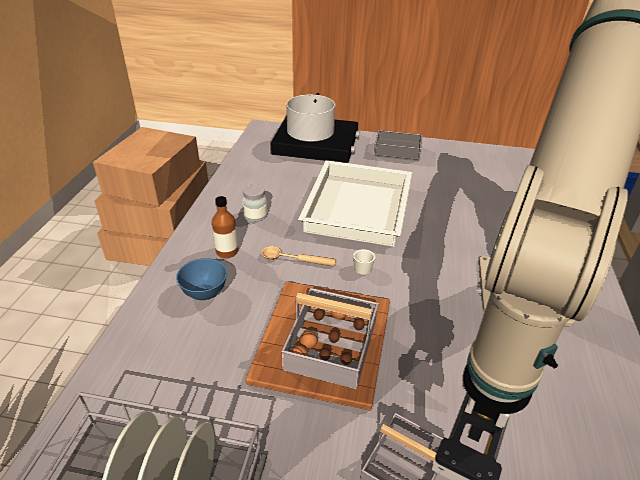

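View pics/top0.png

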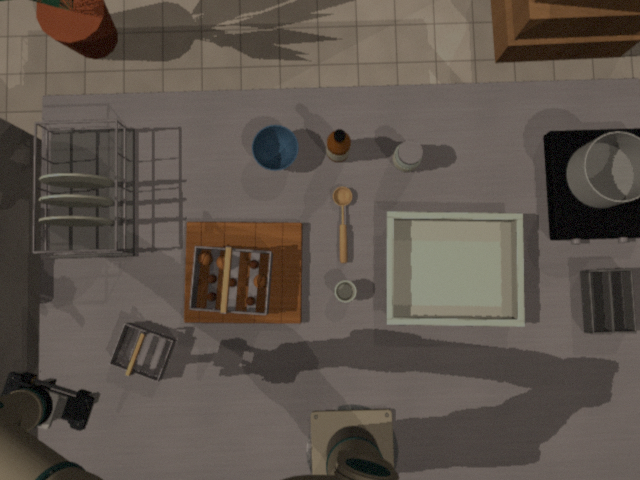

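Candidates for the sieve in the top view are the one on the board at (231,280), which holds nuts, an empty smaller one at (143,350), and a dark slotted box at (607,300). The one on the board fits best; I'll measure it and check it in an enlarged crop.

```bash
cat > h.py <<'E'
import numpy as np, cv2
from station import state, optics, env
def ray(r,u,v,z):
    d=r["orientation"]@np.linalg.inv(r["K"])@np.array([u,v,1.]); o=np.array(r["origin"])
    return o+d*(z-o[2])/d[2]
def cloud(r):
    D=r["depth"]; v,u=np.mgrid[0:480,0:640]
    p=np.stack([(u-r["K"][0,2])/r["K"][0,0]*D,(v-r["K"][1,2])/r["K"][1,1]*D,D],-1)
    return p@np.array(r["orientation"]).T+np.array(r["origin"])
E
python3 - <<'E'
from h import *
r=optics.read_camera("top"); s=optics.read_camera("side")
a=cv2.resize(r["color"][225:345,170:320],None,fx=4,fy=4,interpolation=cv2.INTER_CUBIC)
a=np.clip(a*1.5,0,255).astype(np.uint8)
cv2.imwrite("pics/crop_top.png",a[:,:,::-1])
b=cv2.resize(s["color"][270:410,240:400],None,fx=4,fy=4,interpolation=cv2.INTER_CUBIC)
cv2.imwrite("pics/crop_side.png",b[:,:,::-1])
for n,c in(("top",r),("side",s)):
    P=cloud(c); 
    # handle: wood colour, z 130..165
    m=(c["depth"]>0)&(P[...,2]>135)&(P[...,2]<165)&(P[...,0]>250)&(P[...,0]<650)&(P[...,1]>120)&(P[...,1]<420)
    h=P[m]; 
    if len(h):
        rect=cv2.minAreaRect(h[:,:2].astype(np.float32)); print(n,"handle",len(h),rect,np.percentile(h[:,2],[5,50,95]))
    m=(c["depth"]>0)&(P[...,2]>74)&(P[...,2]<84)&(P[...,0]>250)&(P[...,0]<650)&(P[...,1]>120)&(P[...,1]<420)
    h=P[m]; print(n,"rim",len(h),cv2.minAreaRect(h[:,:2].astype(np.float32)))
    m=(c["depth"]>0)&(P[...,2]>15)&(P[...,2]<26)&(P[...,0]>250)&(P[...,0]<700)&(P[...,1]>100)&(P[...,1]<520)
    h=P[m]; print(n,"board",len(h),cv2.minAreaRect(h[:,:2].astype(np.float32)),h[:,:2].min(0),h[:,:2].max(0))
    m=(c["depth"]>0)&(P[...,2]>42)&(P[...,2]<56)&(P[...,0]>250)&(P[...,0]<700)&(P[...,1]>-480)&(P[...,1]<-30)
    h=P[m]; print(n,"tray",len(h),cv2.minAreaRect(h[:,:2].astype(np.float32)),h[:,:2].min(0),h[:,:2].max(0))
# corners
for u,v in((189,246),(272,250),(191,315),(269,317)): print(ray(r,u,v,80).round())
E
```

```text
top handle 457 ((437.89752197265625, 287.3432922363281), (15.493242263793945, 155.69566345214844), 84.51589965820312) [140.14271751 149.70923291 154.39013329]
top rim 424 ((437.6718444824219, 287.78668212890625), (191.79803466796875, 157.9810028076172), 84.35179138183594)
top board 7749 ((419.400634765625, 316.3766784667969), (400.6272277832031, 342.9434509277344), 88.59939575195312) [251.63136179 112.3106699 ] [592.79762204 519.14941182]
top tray 3211 ((452.91400146484375, -274.0655517578125), (346.3957824707031, 284.56158447265625), 87.54387664794922) [ 304.82516448 -450.24995841] [600.37376146 -96.84597827]
side handle 735 ((439.0211181640625, 289.67364501953125), (19.712753295898438, 156.05018615722656), 84.48369598388672) [136.56490981 147.43536607 150.84854791]
side rim 760 ((439.055419921875, 289.38958740234375), (195.85867309570312, 157.75015258789062), 84.25875854492188)
side board 6989 ((419.5534973144531, 316.17950439453125), (401.336181640625, 346.21063232421875), 88.51001739501953) [250.12096459 112.62038728] [594.50022674 519.49117919]
side tray 1515 ((454.727783203125, -270.4206848144531), (354.1190490722656, 284.6802673339844), 87.58285522460938) [ 305.85386901 -452.32514746] [603.15281673 -91.43849465]
[525. 389.  80.]
[510. 183.  80.]
[356. 385.  80.]
[346. 194.  80.]
```

View pics/crop_top.png

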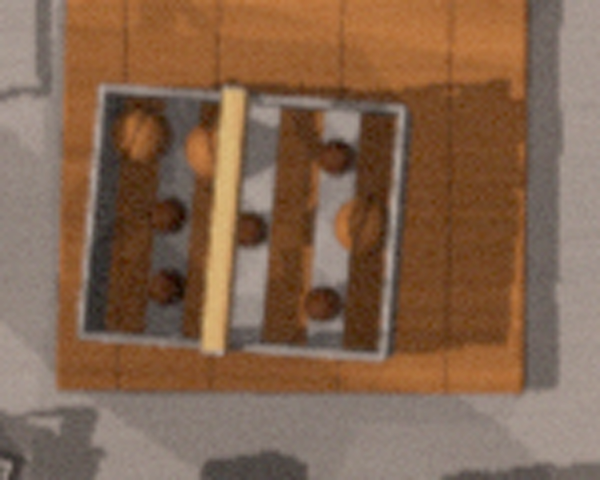

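View pics/crop_side.png

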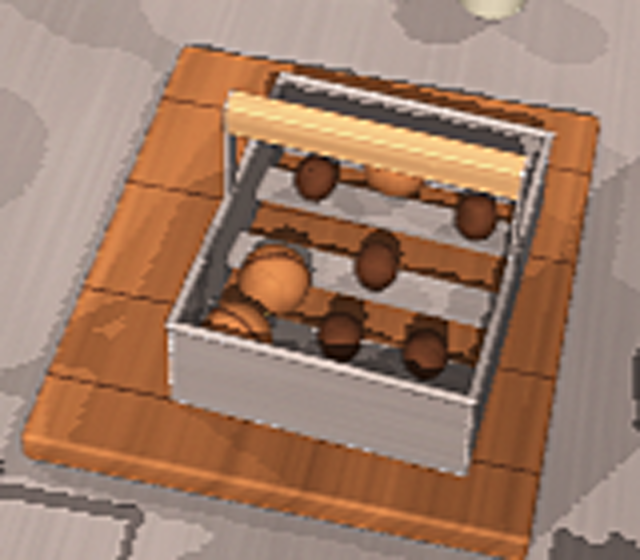

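The crops show the sieve on the board with five dark nuts and three walnuts. Its measured rim is 158x190 mm and its handle 156 mm long, so it is the right one. Next: refine the tray and board centres, and start moving.

```bash
python3 - <<'E'
from h import *
r=optics.read_camera("top"); s=optics.read_camera("side")
for n,c in(("top",r),("side",s)):
    P=cloud(c); hsv=cv2.cvtColor(c["color"],cv2.COLOR_RGB2HSV)
    near=(c["depth"]>0)&(abs(P[...,0]-430)<230)
    m=near&(abs(P[...,1]-270)<220)&(abs(P[...,2]-20)<8)&(hsv[...,1]>90)&(hsv[...,0]<20)
    m=cv2.morphologyEx(m.astype(np.uint8),cv2.MORPH_OPEN,np.ones((3,3)))>0
    print(n,"board",cv2.minAreaRect(P[m][:,:2].astype(np.float32)))
    m=near&(abs(P[...,1]+270)<240)&(abs(P[...,2]-50)<5)
    m=cv2.morphologyEx(m.astype(np.uint8),cv2.MORPH_OPEN,np.ones((2,2)))>0
    print(n,"tray",cv2.minAreaRect(P[m][:,:2].astype(np.float32)), state()["time"])
E
```

```text
top board ((459.664306640625, 264.65618896484375), (300.6449890136719, 259.238037109375), 88.05618286132812)
top tray ((451.8470458984375, -203.0850830078125), (525.8062744140625, 287.65863037109375), 87.69295501708984) 0.3
side board ((460.6903076171875, 265.84027099609375), (304.1959533691406, 259.83819580078125), 88.10332489013672)
side tray ((474.2900390625, 233.3331298828125), (1509.0545654296875, 303.2026062011719), 88.240234375) 0.3
```

Call:
play_rows:
  commands:
    - [[0,0,0,-0.071],[0,0,0,-0.071],[-0.5,0.44,0,0],[-0.6,0.52,0,0],[-0.6,0.52,0,0]]
  claw: -1
  grip_force: 60

```text
time: 0.72
ee_pos: [263.9, 531.5, 214.4]
eef_rot: [[0.07, 0.998, -0.006], [0.998, -0.07, 0.006], [0.005, -0.006, -1.0]]
wrist_force: [0.8, 0.6, -0.4]
grip_width: 94.2
```

Call:
play_rows:
  commands:
    - [[-0.6,0.52,0,0.015],[-0.6,0.52,0,0],[-0.6,0.52,0,0],[-0.6,0.52,0,0],[-0.6,0.52,0,0]]

```text
time: 1.13
ee_pos: [383.3, 363.6, 212.9]
eef_rot: [[0.091, 0.996, -0.005], [0.996, -0.091, 0.007], [0.006, -0.006, -1.0]]
wrist_force: [1.7, -0.3, 0.9]
grip_width: 93.9
```

Call:
play_rows:
  commands:
    - [[-0.6,0.5,0,0],[-0.4,0.36,0,0],[-0.2,0.2,0,0],[0,0,0,0],[0,0,0,0]]

```text
time: 1.55
ee_pos: [439.0, 284.7, 213.0]
eef_rot: [[0.108, 0.994, -0.001], [0.994, -0.108, 0.003], [0.003, -0.001, -1.0]]
wrist_force: [-0.2, 0.9, 0.5]
grip_width: 94.1
```

Call:
play_rows:
  commands:
    - [[0.08,0,0.4,-0.006],[0,0,0.45,0],[0,0,0.45,0],[0,0,0.3,0],[0,0,0,0]]

```text
time: 1.97
ee_pos: [436.5, 298.6, 132.3]
eef_rot: [[0.089, 0.996, 0.002], [0.996, -0.089, 0.011], [0.011, 0.001, -1.0]]
wrist_force: [-0.9, -0.0, -0.3]
grip_width: 94.0
```

Call:
play_rows:
  commands:
    - [[0,0,0,0],[0,0,0,0]]

```text
time: 2.13
ee_pos: [434.3, 301.4, 132.2]
eef_rot: [[0.085, 0.996, 0.0], [0.996, -0.085, 0.011], [0.011, -0.001, -1.0]]
wrist_force: [0.5, -0.5, -0.5]
grip_width: 94.0
```

Call:
play_rows:
  commands:
    - [[-0.2,0.1,0,0],[0,0,0,0],[0,0,0,0]]

```text
time: 2.38
ee_pos: [439.3, 292.7, 134.7]
eef_rot: [[0.082, 0.997, 0.003], [0.997, -0.082, 0.014], [0.015, 0.002, -1.0]]
wrist_force: [-0.4, 0.3, -0.9]
grip_width: 94.3
```

Call:
play_rows:
  commands:
    - [[-0.1,0,0.04,0.008],[0,0,0,0],[0,0,0,0]]

```text
time: 2.63
ee_pos: [440.2, 286.9, 134.1]
eef_rot: [[0.097, 0.995, 0.006], [0.995, -0.097, 0.016], [0.017, 0.005, -1.0]]
wrist_force: [0.8, -0.1, 0.1]
grip_width: 93.8
```

Call:
play_rows:
  commands:
    - [[0,0,0,0],[0,0,0,0],[0,0,0,0],[0,0,0,0],[0,0,0,0]]
  claw: 1
  grip_force: 50

```text
time: 3.05
ee_pos: [440.4, 286.9, 134.4]
eef_rot: [[0.098, 0.995, 0.006], [0.995, -0.098, 0.016], [0.017, 0.005, -1.0]]
wrist_force: [0.4, 0.2, 0.3]
grip_width: 64.2
```

Call:
play_rows:
  commands:
    - [[0,0,0,0],[0,0,0,0],[0,0,0,0],[0,0,0,0],[0,0,0,0]]

```text
time: 3.47
ee_pos: [440.2, 287.2, 134.2]
eef_rot: [[0.097, 0.995, 0.006], [0.995, -0.097, 0.016], [0.017, 0.005, -1.0]]
wrist_force: [-0.1, -0.6, -0.0]
grip_width: 30.6
```

Call:
play_rows:
  commands:
    - [[0,0,0,0],[0,0,0,0],[0,0,0,0],[0,0,0,0],[0,0,0,0]]

```text
time: 3.88
ee_pos: [440.4, 287.8, 134.3]
eef_rot: [[0.097, 0.995, 0.007], [0.995, -0.097, 0.017], [0.018, 0.005, -1.0]]
wrist_force: [0.4, 1.3, -0.3]
grip_width: 13.9
```

Call:
play_rows:
  commands:
    - [[0,0,-0.1,0],[0,0,-0.2,0],[0,0,-0.3,0],[0,0,-0.3,0],[0,0,-0.3,0]]

```text
time: 4.3
ee_pos: [434.4, 282.2, 192.1]
eef_rot: [[0.097, 0.995, -0.008], [0.995, -0.097, 0.006], [0.006, -0.008, -1.0]]
wrist_force: [-0.9, -0.1, -5.1]
grip_width: 13.6
```

Call:
play_rows:
  commands:
    - [[0,0,-0.15,0],[0,0,-0.05,0],[0,0,0,0],[0,0,0,0],[0,0,0,0]]

```text
time: 4.72
ee_pos: [434.1, 281.3, 204.8]
eef_rot: [[0.098, 0.995, -0.007], [0.995, -0.098, 0.007], [0.006, -0.007, -1.0]]
wrist_force: [0.2, 0.4, -5.1]
grip_width: 13.6
```

```bash
python3 - <<'E'
from h import *
s=optics.read_camera("side"); print(state()["ee_pos"])
cv2.imwrite("pics/lift_side.png",cv2.resize(s["color"][190:410,220:520],None,fx=2.6,fy=2.6)[:,:,::-1])
E
```

```text
[433.94163983 281.21842669 204.57453455]
```

View pics/lift_side.png

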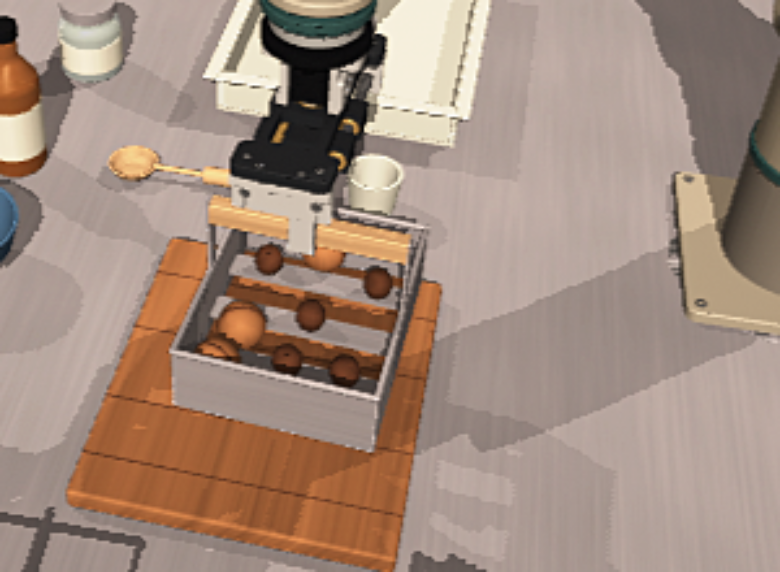

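Call:
play_rows:
  commands:
    - [[-0.06,0.01,0,0],[-0.12,0.02,0,0],[-0.18,0.03,0,0],[-0.24,0.03,0,0],[-0.3,0.04,0,0]]

```text
time: 5.18
ee_pos: [434.7, 235.1, 202.0]
eef_rot: [[0.092, 0.996, -0.01], [0.996, -0.092, 0.006], [0.005, -0.011, -1.0]]
wrist_force: [-0.0, 0.0, -5.5]
grip_width: 14.2
```

Call:
play_rows:
  commands:
    - [[-0.32,0.04,0,0],[-0.34,0.04,0,0],[-0.36,0.05,0,0],[-0.36,0.05,0,0],[-0.36,0.05,0,0]]

```text
time: 5.6
ee_pos: [436.9, 137.2, 201.2]
eef_rot: [[0.095, 0.995, -0.012], [0.995, -0.095, 0.003], [0.002, -0.012, -1.0]]
wrist_force: [-0.3, 0.0, -5.6]
grip_width: 13.2
```

Call:
play_rows:
  commands:
    - [[-0.36,0.05,0,0],[-0.36,0.05,0,0],[-0.36,0.05,0,0],[-0.36,0.05,0,0],[-0.36,0.05,0,0]]

```text
time: 6.02
ee_pos: [438.2, 34.3, 201.2]
eef_rot: [[0.101, 0.995, -0.012], [0.995, -0.101, 0.001], [-0.0, -0.012, -1.0]]
wrist_force: [0.7, -0.0, -5.7]
grip_width: 13.6
```

Call:
play_rows:
  commands:
    - [[-0.36,0.05,0,0],[-0.36,0.05,0,0],[-0.36,0.05,0,0],[-0.36,0.05,0,0],[-0.36,0.05,0,0]]

```text
time: 6.43
ee_pos: [437.2, -67.9, 201.7]
eef_rot: [[0.108, 0.994, -0.013], [0.994, -0.108, -0.001], [-0.003, -0.013, -1.0]]
wrist_force: [0.1, 0.3, -6.0]
grip_width: 13.8
```

Call:
play_rows:
  commands:
    - [[-0.36,0.1,0,0],[-0.36,0.1,0,0],[-0.36,0.1,0,0],[-0.36,0.1,0,0],[-0.36,0.1,0,0]]

```text
time: 6.85
ee_pos: [446.2, -170.8, 202.0]
eef_rot: [[0.115, 0.993, -0.015], [0.993, -0.115, -0.003], [-0.004, -0.015, -1.0]]
wrist_force: [0.5, -0.1, -6.0]
grip_width: 13.6
```

Call:
play_rows:
  commands:
    - [[-0.32,0.08,0,0],[-0.28,0.08,0,0],[-0.22,0.05,0,0],[-0.16,0.03,0,0],[-0.1,0.02,0,0]]

```text
time: 7.27
ee_pos: [447.4, -237.4, 202.1]
eef_rot: [[0.126, 0.992, -0.017], [0.992, -0.126, -0.006], [-0.008, -0.017, -1.0]]
wrist_force: [0.1, -0.9, -6.1]
grip_width: 14.0
```

Call:
play_rows:
  commands:
    - [[-0.05,0,0,0],[0,0,0,0],[0,0,0,0]]

```text
time: 7.52
ee_pos: [445.9, -240.6, 201.9]
eef_rot: [[0.127, 0.992, -0.018], [0.992, -0.127, -0.005], [-0.007, -0.018, -1.0]]
wrist_force: [-0.2, 0.0, -5.9]
grip_width: 13.7
```

```bash
cat > look.py <<'E'
from h import *
import sys
s=optics.read_camera("side"); r=optics.read_camera("top"); st=state(); print(st["ee_pos"].round(1),st["time"])
a=cv2.resize(s["color"][80:280,260:460],(560,560),interpolation=cv2.INTER_CUBIC)
b=cv2.resize(r["color"][195:345,375:535],(240,225)); b=np.clip(b*1.5,0,255).astype(np.uint8)
c=np.zeros((560,800,3),np.uint8); c[:,:560]=a; c[:225,560:]=b
cv2.imwrite(f"pics/{sys.argv[1]}.png",c[:,:,::-1])
E
python3 look.py over
```

```text
[ 446.  -240.3  201.9] 7.6167
```

View pics/over.png

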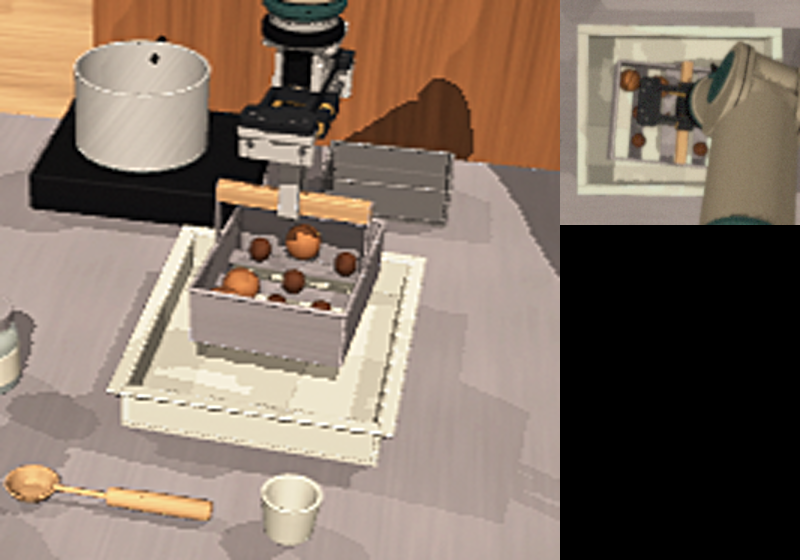

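Call:
play_rows:
  commands:
    - [[0,0.05,0.08,-0.01],[0,0.05,0.12,-0.01],[0,0.05,0.1,-0.01],[0,0,0.04,-0.01],[0,0,0,0]]

```text
time: 8.03
ee_pos: [454.8, -238.4, 182.8]
eef_rot: [[0.052, 0.998, -0.018], [0.999, -0.052, -0.004], [-0.004, -0.018, -1.0]]
wrist_force: [0.3, 0.7, -5.9]
grip_width: 13.8
```

Call:
play_rows:
  commands:
    - [[-0.45,0,0,0],[-0.45,0,0,0],[-0.45,0,0,0]]

```text
time: 8.28
ee_pos: [452.7, -299.4, 181.6]
eef_rot: [[0.04, 0.999, -0.021], [0.999, -0.04, 0.004], [0.003, -0.021, -1.0]]
wrist_force: [0.7, 0.6, -6.1]
grip_width: 14.0
```

Call:
play_rows:
  commands:
    - [[0.45,0,0,0],[0.45,0,0,0],[0.45,0,0,0]]

```text
time: 8.53
ee_pos: [454.0, -246.4, 181.3]
eef_rot: [[0.059, 0.998, -0.019], [0.998, -0.059, -0.008], [-0.009, -0.018, -1.0]]
wrist_force: [-0.2, -0.8, -5.4]
grip_width: 14.0
```

```bash
python3 look.py sh1
```

```text
[ 454.6 -240.3  181. ] 8.6333
```

View pics/sh1.png

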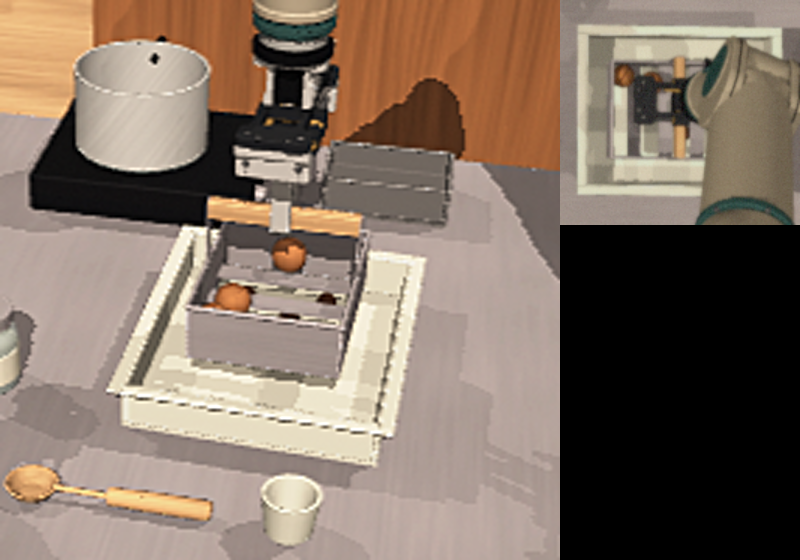

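Most of the nuts have dropped: dark spots show through the slots near (250,290), (325,298) and (290,318). I'll add a few more strokes to be sure.

Call:
play_rows:
  commands:
    - [[-0.45,0,0,0],[-0.45,0,0,0],[-0.45,0,0,0]]

```text
time: 8.88
ee_pos: [453.4, -301.3, 181.0]
eef_rot: [[0.036, 0.999, -0.021], [0.999, -0.036, 0.003], [0.002, -0.021, -1.0]]
wrist_force: [0.1, -0.1, -6.0]
grip_width: 13.9
```

Call:
play_rows:
  commands:
    - [[0.45,0,0,0],[0.45,0,0,0],[0.45,0,0,0]]

```text
time: 9.13
ee_pos: [454.7, -249.5, 181.0]
eef_rot: [[0.056, 0.998, -0.018], [0.998, -0.056, -0.01], [-0.011, -0.017, -1.0]]
wrist_force: [0.4, -0.6, -5.4]
grip_width: 13.8
```

Call:
play_rows:
  commands:
    - [[-0.2,0,0,0],[-0.1,0,-0.1,0],[0,0,-0.2,0],[0,0,-0.3,0],[0,0,-0.3,0]]

```text
time: 9.55
ee_pos: [453.1, -258.8, 226.0]
eef_rot: [[0.049, 0.998, -0.025], [0.999, -0.049, -0.002], [-0.003, -0.025, -1.0]]
wrist_force: [0.2, 0.2, -5.6]
grip_width: 13.9
```

Call:
play_rows:
  commands:
    - [[0,0,-0.2,0],[0,0,-0.1,0],[0,0,0,0],[0,0,0,0]]

```text
time: 9.88
ee_pos: [455.5, -261.8, 247.4]
eef_rot: [[0.052, 0.999, -0.018], [0.999, -0.052, -0.006], [-0.007, -0.017, -1.0]]
wrist_force: [-0.9, 0.7, -5.1]
grip_width: 13.8
```

```bash
python3 look.py sh2
```

```text
[ 455.2 -261.7  246.8] 9.9833
```

View pics/sh2.png

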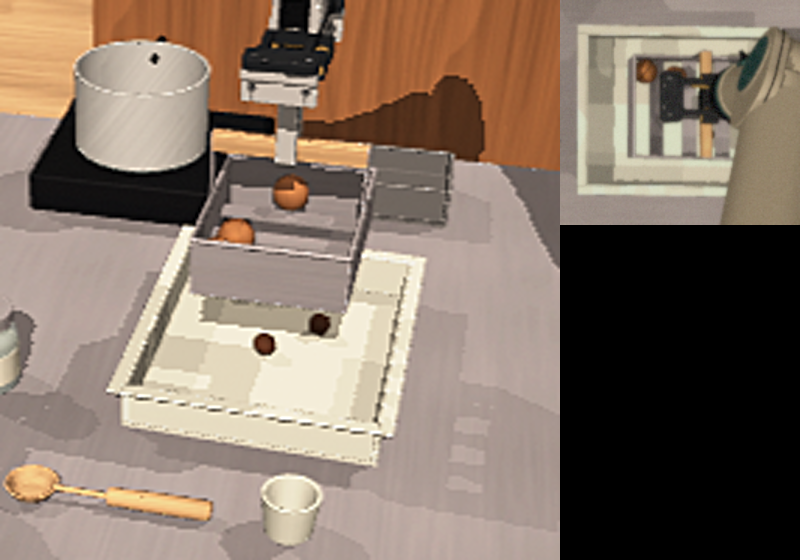

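Call:
play_rows:
  commands:
    - [[0,0,-0.15,0],[0,0,-0.3,0],[0,0,-0.4,0],[0,0,-0.4,0],[0,0,-0.3,0]]

```text
time: 10.4
ee_pos: [452.3, -258.9, 321.8]
eef_rot: [[0.052, 0.998, -0.034], [0.999, -0.052, 0.002], [-0.0, -0.034, -0.999]]
wrist_force: [0.8, -0.2, -6.1]
grip_width: 13.6
```

Call:
play_rows:
  commands:
    - [[0,0,-0.15,0],[0,0,-0.05,0],[0,0,0,0]]

```text
time: 10.65
ee_pos: [453.7, -259.3, 334.8]
eef_rot: [[0.051, 0.998, -0.03], [0.999, -0.051, 0.0], [-0.001, -0.03, -1.0]]
wrist_force: [0.2, -0.0, -4.7]
grip_width: 13.4
```

```bash
python3 look.py sh3
```

```text
[ 453.2 -259.1  333.9] 10.75
```

View pics/sh3.png

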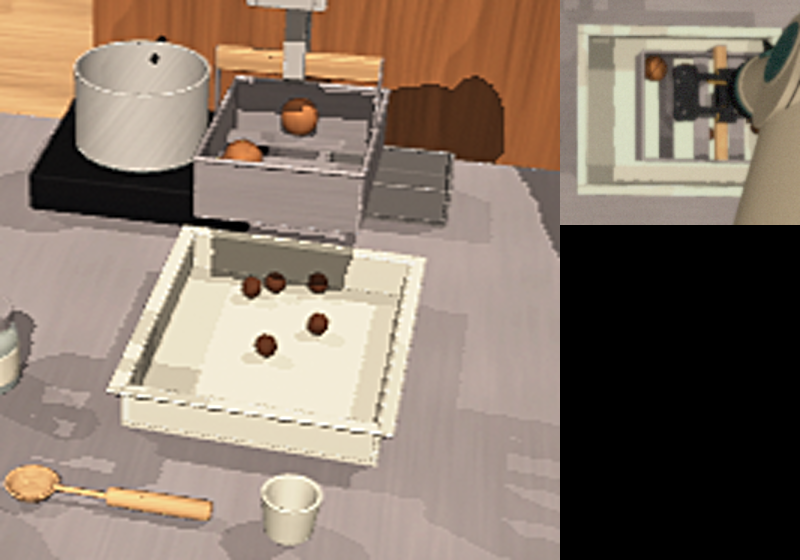

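All five nuts are in the tray, at (251,287), (275,283), (317,283), (317,323) and (265,346), and no dark nut is left in the sieve. Carrying it back to the board.

Call:
play_rows:
  commands:
    - [[0.06,0,0.02,0],[0.12,0,0.04,0],[0.18,-0.01,0.07,0],[0.24,-0.01,0.1,0],[0.3,-0.01,0.1,0]]

```text
time: 11.17
ee_pos: [451.4, -213.1, 313.2]
eef_rot: [[0.057, 0.998, -0.037], [0.998, -0.057, 0.001], [-0.001, -0.037, -0.999]]
wrist_force: [0.3, 0.0, -5.5]
grip_width: 13.6
```

Call:
play_rows:
  commands:
    - [[0.32,-0.01,0.1,0],[0.34,-0.01,0.1,0],[0.36,-0.01,0.1,0],[0.36,-0.01,0.1,0],[0.36,-0.01,0.1,0]]

```text
time: 11.58
ee_pos: [450.1, -115.7, 283.9]
eef_rot: [[0.054, 0.998, -0.041], [0.999, -0.054, 0.005], [0.002, -0.041, -0.999]]
wrist_force: [0.3, -0.5, -5.1]
grip_width: 13.6
```

Call:
play_rows:
  commands:
    - [[0.36,-0.01,0.1,0],[0.36,-0.01,0.1,0],[0.36,-0.01,0.1,0],[0.36,-0.01,0.1,0],[0.36,-0.01,0.1,0]]

```text
time: 12.0
ee_pos: [447.0, -13.8, 255.8]
eef_rot: [[0.048, 0.998, -0.045], [0.999, -0.048, 0.007], [0.005, -0.045, -0.999]]
wrist_force: [0.7, 1.2, -5.1]
grip_width: 13.6
```

Call:
play_rows:
  commands:
    - [[0.36,0.02,0.06,0],[0.36,0.02,0.06,0],[0.36,0.02,0.06,0],[0.36,0.02,0.06,0],[0.36,0.02,0.06,0]]

```text
time: 12.42
ee_pos: [449.6, 86.8, 237.9]
eef_rot: [[0.041, 0.998, -0.05], [0.999, -0.041, 0.008], [0.006, -0.05, -0.999]]
wrist_force: [1.0, 0.2, -5.1]
grip_width: 13.4
```

Call:
play_rows:
  commands:
    - [[0.36,0.02,0.04,0],[0.36,0.02,0.03,0],[0.36,0.02,0.02,0],[0.36,0.02,0,0],[0.32,0.02,0,0]]

```text
time: 12.83
ee_pos: [451.0, 184.9, 230.6]
eef_rot: [[0.034, 0.998, -0.056], [0.999, -0.034, 0.009], [0.007, -0.056, -0.998]]
wrist_force: [0.4, -0.4, -4.3]
grip_width: 13.4
```

Call:
play_rows:
  commands:
    - [[0.3,0.04,0,0],[0.28,0.04,0,0],[0.23,0.04,0,0],[0.18,0.04,0,0],[0.12,0.03,0,0]]

```text
time: 13.25
ee_pos: [456.2, 250.3, 228.2]
eef_rot: [[0.024, 0.998, -0.061], [1.0, -0.024, 0.01], [0.008, -0.061, -0.998]]
wrist_force: [0.4, 0.4, -4.7]
grip_width: 13.6
```

Call:
play_rows:
  commands:
    - [[0.07,0,0,0],[0,0,0,0],[0,0,0,0]]

```text
time: 13.5
ee_pos: [455.6, 255.2, 227.6]
eef_rot: [[0.023, 0.998, -0.062], [1.0, -0.022, 0.009], [0.008, -0.062, -0.998]]
wrist_force: [0.6, 0.0, -5.4]
grip_width: 13.3
```

Call:
play_rows:
  commands:
    - [[0.05,0.03,0.1,0],[0.05,0.03,0.2,0],[0.04,0.03,0.3,0],[0,0.03,0.3,0],[0,0.03,0.2,0]]

```text
time: 13.92
ee_pos: [462.6, 260.6, 170.6]
eef_rot: [[0.028, 0.998, -0.056], [1.0, -0.027, 0.01], [0.008, -0.057, -0.998]]
wrist_force: [-0.6, -0.5, -5.3]
grip_width: 13.8
```

Call:
play_rows:
  commands:
    - [[0,0,0.1,0],[0,0,0.05,0],[0,0,0,0],[0,0,0,0]]

```text
time: 14.25
ee_pos: [461.0, 258.1, 158.7]
eef_rot: [[0.031, 0.998, -0.062], [1.0, -0.03, 0.006], [0.004, -0.062, -0.998]]
wrist_force: [0.6, 0.4, -5.3]
grip_width: 13.5
```

```bash
cat > look2.py <<'E'
from h import *
import sys
s=optics.read_camera("side"); st=state(); print(st["ee_pos"].round(1),st["time"])
cv2.imwrite(f"pics/{sys.argv[1]}.png",cv2.resize(s["color"][190:410,220:480],(780,600)[:2],interpolation=cv2.INTER_CUBIC)[:,:,::-1])
E
python3 look2.py pl1
```

```text
[461.1 258.1 158.9] 14.3
```

View pics/pl1.png

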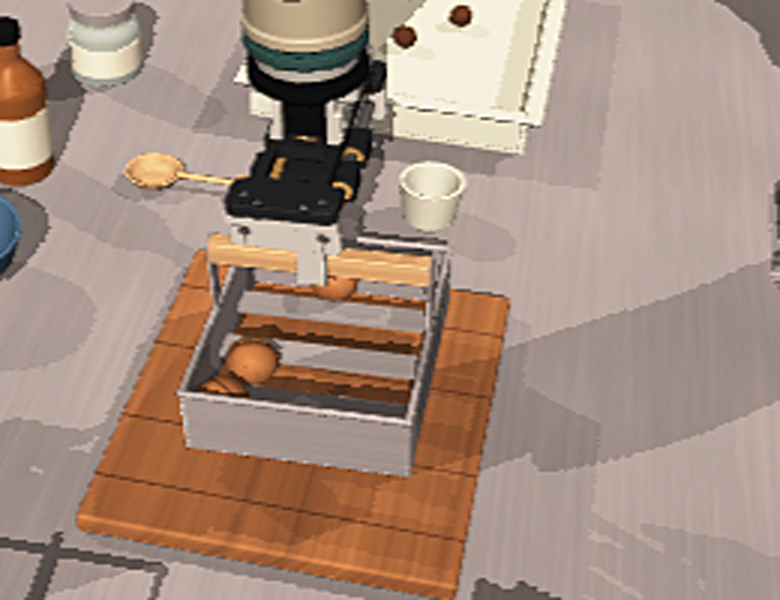

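Three walnuts are in it. Lowering gently with a lighter grip, so the sieve can level itself on contact.

Call:
play_rows:
  commands:
    - [[0.04,0,0.06,0],[0.04,0,0.08,0],[0,0,0.08,0],[0,0,0.06,0],[0,0,0.04,0]]
  grip_force: 25

```text
time: 14.72
ee_pos: [461.8, 263.9, 143.8]
eef_rot: [[0.031, 0.998, -0.057], [0.999, -0.03, 0.009], [0.008, -0.057, -0.998]]
wrist_force: [0.1, -0.1, -5.3]
grip_width: 13.9
```

Call:
play_rows:
  commands:
    - [[0,0,0.04,0],[0,0,0.04,0],[0,0,0.04,0]]

```text
time: 14.97
ee_pos: [460.2, 264.4, 137.6]
eef_rot: [[0.03, 0.998, -0.059], [1.0, -0.03, 0.009], [0.007, -0.059, -0.998]]
wrist_force: [-7.5, 0.3, 10.3]
grip_width: 14.1
```

Call:
play_rows:
  commands:
    - [[0,0,0.02,0],[0,0,0.03,0],[0,0,0.03,0]]
  grip_force: 10

```text
time: 15.22
ee_pos: [456.0, 264.5, 134.6]
eef_rot: [[0.029, 0.997, -0.065], [1.0, -0.028, 0.008], [0.006, -0.065, -0.998]]
wrist_force: [-5.2, -0.5, 3.9]
grip_width: 13.9
```

```bash
python3 look2.py pl2
```

```text
[455.7 264.5 134.4] 15.2667
```

View pics/pl2.png

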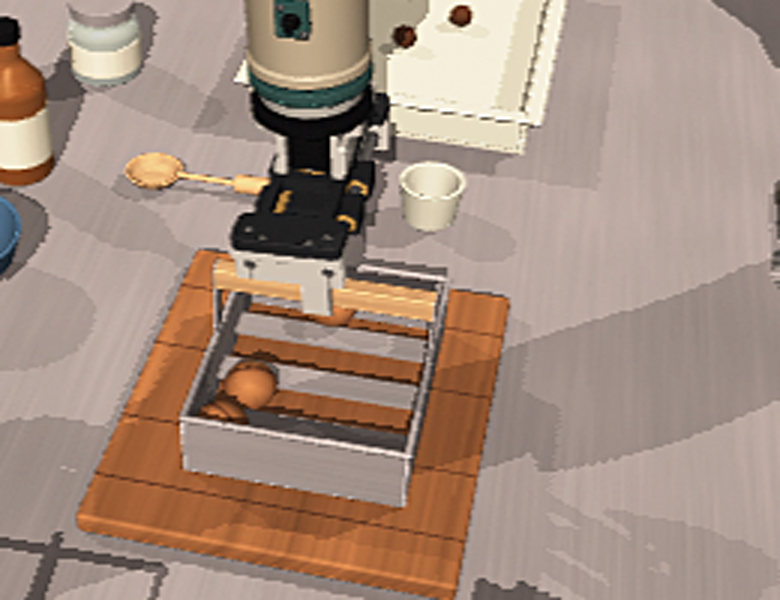

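Call:
play_rows:
  commands:
    - [[0,0,0,0],[0,0,0,0],[0,0,0,0],[0,0,0,0],[0,0,0,0]]
  claw: -0.2
  grip_force: 5

```text
time: 15.68
ee_pos: [460.2, 265.9, 136.0]
eef_rot: [[0.029, 0.998, -0.057], [1.0, -0.029, 0.012], [0.01, -0.057, -0.998]]
wrist_force: [-0.2, -1.0, 0.1]
grip_width: 43.9
```

Call:
play_rows:
  commands:
    - [[0,0,0,0],[0,0,0,0],[0,0,0,0]]

```text
time: 15.93
ee_pos: [461.3, 265.9, 136.2]
eef_rot: [[0.03, 0.998, -0.055], [0.999, -0.029, 0.012], [0.011, -0.055, -0.998]]
wrist_force: [-0.4, -0.1, -0.5]
grip_width: 56.3
```

Released with about 21 mm of clearance on each side. Retreating straight up.

Call:
play_rows:
  commands:
    - [[0,0,-0.2,0],[0,0,-0.4,0],[0,0,-0.4,0],[0,0,-0.4,0],[0,0,-0.4,0]]

```text
time: 16.35
ee_pos: [463.4, 263.1, 227.5]
eef_rot: [[0.029, 0.998, -0.064], [1.0, -0.029, 0.007], [0.005, -0.064, -0.998]]
wrist_force: [0.2, -0.1, -0.7]
grip_width: 56.5
```

Call:
play_rows:
  commands:
    - [[0,0,-0.5,0],[0,0,-0.5,0],[0,0,-0.3,0],[0,0,0,0],[0,0,0,0]]

```text
time: 16.77
ee_pos: [469.5, 263.5, 303.4]
eef_rot: [[0.03, 0.998, -0.054], [1.0, -0.029, 0.013], [0.011, -0.055, -0.998]]
wrist_force: [-0.5, 0.6, -1.1]
grip_width: 56.5
```

```bash
python3 look2.py fin; python3 look.py fin2; python3 - <<'E'
from h import *
for n in("top","side"):
    c=optics.read_camera(n); P=cloud(c)
    m=(c["depth"]>0)&(P[...,2]>74)&(P[...,2]<84)&(abs(P[...,0]-460)<130)&(abs(P[...,1]-265)<130)
    h=P[m]; print(n,"rim",len(h),cv2.minAreaRect(h[:,:2].astype(np.float32)))
    A=np.c_[h[:,:2]-[460,265],np.ones(len(h))]; print(np.linalg.lstsq(A,h[:,2],rcond=None)[0])
E
```

```text
[469.5 263.5 303.2] 16.8167
[468.7 263.  301.7] 16.9167
top rim 144 ((450.2174987792969, 207.65118408203125), (81.42565155029297, 155.4993133544922), 89.03832244873047)
[ 8.54542555e-04 -1.35409495e-02  7.91986956e+01]
side rim 713 ((453.7310485839844, 264.2510986328125), (195.8899383544922, 158.28903198242188), 88.36885070800781)
[-1.80995424e-03  4.30156767e-03  7.97449007e+01]
```

View pics/fin.png

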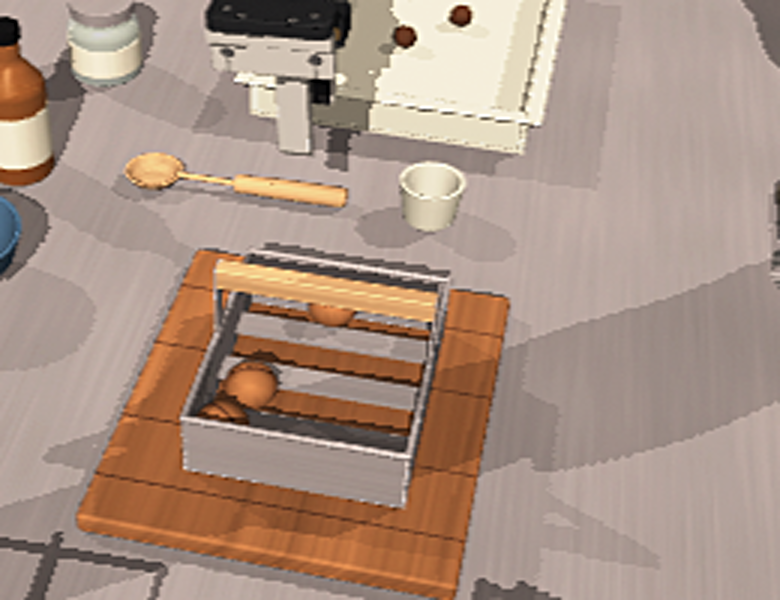

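View pics/fin2.png

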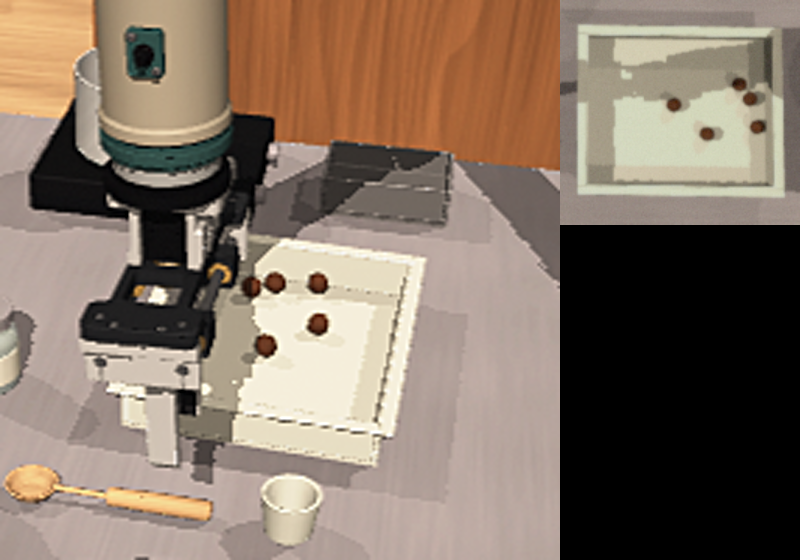

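The sieve stands flat at about (454,264), 6 mm from the board's centre, with three walnuts in it. All five small nuts are in the tray, and the gripper is clear.

```bash
python3 -c "
from station import env,state
print(env.hand_in(), state()['time'])"
```

```text
the job is handed in; nothing more can be done
the job is handed in; nothing more can be done
```

I lifted the 156 x 188 mm sieve off the board by its bridge handle and held it about 66 mm above the table over the tray. Four strokes of 50–65 mm along its y worked the small nuts through. I then stood it back on the board, released it and handed the job in at about 17 s. The hand-in reports no verdict.

- **Nuts:** both cameras show all five small nuts in the tray. The side camera shows the three walnuts in the sieve.
- **Sieve:** the side camera puts its centre about 6 mm from the board's centre, with the rim level to within 0.3° (rim height about 80 mm). The top camera saw only part of the rim because the arm was in the way. Its centre reading was therefore not usable, and its slope came out at 0.8°, still within the limit.
- **Bystanders:** the spoon, pot, bottle, bowl and jar look unmoved where they are in view. I compared them by eye, not by measurement.
- **Tilt:** the tool's tilt drifted during the return carry, so the sieve was about 4° off level just before it was set down. It levelled on the board.

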